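# Refit the tee handle of the soap press and wind it shut

### The arm

A 7-joint arm with a two-finger parallel gripper is mounted at the origin on the work surface. World frame = base frame: x ahead of the robot, y to its left, z up, the work surface at z = 0. Lengths are in m, angles in rad, forces in N, time in s.
With the tool pointing down it reaches from about 0.425 to 0.875 m from the base axis. Payload 4.7 kg.
Tool frame: the origin (TCP) lies at the very end of the fingers, on their centre line; the grasp point (between the pads) lies 19 mm behind it; z points along the fingers, y is the line along which they close (so a half turn about z gives the same grasp; the last joint's range is limited). The gripper opens to 87 mm and grips with 3 to 60 N. Pads are 19 mm wide; open, the fingers measure 117 mm over their backs; the gripper's body (75 mm by 190 mm) begins 51 mm behind the grasp point.
Start: joints at [1.337, 0.321, -0.07, 1.45, 0.023, 1.371, -0.057], TCP at [0.159, -0.63, 0.223] pointing down, gripper open.
Joint ranges: [-2.86, 2.86], [-0.3, 2.09], [-1.38, 1.24], [0.06, 2.45], [-1.56, 4.7], [0.09, 2.05], [-2.69, 2.69]. Speed limits (rad/s): [2.57, 2.57, 3.14, 3.14, 3.14, 3.14, 3.14].

### API

Orientations are given as a rotation vector (axis times angle).
In Python, from bench import ctrl, imaging, ticket gives the robot as it stands.
- The arm moves only by the tool jog_arm, never from a script. Its argument "rows" is text: rows parted by semicolons, each of 7 numbers parted by spaces: the shift along the tool's x, y, z in cm, then the turn, a rotation vector about the tool's x, y, z in rad, then the closure, from -1 (fully open) to 1 (shut), so that 0 is half open. A call has 1 to 5 rows; each row shifts and turns the commanded pose from where the row before left it, along the tool's axes as they then stand; what a row does not reach is not made up. A row lasts 1/8 s, in which the tool goes at most 62.5 mm and 10.7 degrees, less where a joint would pass 70% of its speed; a pose out of reach is approached as far as the arm can. A call with a gripper value outside its range is refused whole. The fingers move at their own pace and stop on an object; "force" is the grip in N (left out, the last holds). Time passes only in rows, so rows that do not move let the fingers close. It gives the time, the measured TCP pose, the force, the opening and the grip force at its end, in the units of the state.
- ctrl.get_state(): the state, without advancing time (a new reading comes with each control period).
- imaging.get_image(name): name is "scene" or "top"; returns a dict with "img" (400x640x3 uint8, blue, green, red), "vertical_fov" (degrees; the focal length in pixels is half the picture's height over the tangent of half this angle, whatever the lens; pixels are square), "cx", "cy" (the principal point, pixels), "origin" and "orientation" of the camera in the world. Camera axes: x right, y down, z forward; pixel columns grow to the right and rows downward; lengths in m; the calibration is good to about 2 mm. A picture is of the moment at which its call begins. There is no depth.
- ticket.close_job(): hands the job in; it is judged then, once.
The state is a dict: "time": time; "joint_positions": joint angles; "qd": joint speeds; "joint_torque": joint torques, N m; "position": TCP position; "tool_rot": TCP orientation; "ft_force": force on the tool from outside, world axes, zero at the start; "torque": the same for the moment, N m; "grip_width": opening from 0.0 (shut) to 1.0 (fully open); "grip_force": force on a finger pad.
Only numpy, scipy, OpenCV 4.12 (cv2) and the standard library are available. Lean on these libraries where they do the work, as an engineer would, in place of code of your own. Each camera call takes 0.05 s, during which the arm holds its last target. There are 200 camera calls.

### The job

Fit the loose red tee handle onto the spindle of the blue soap press: turn it lightly on the spindle's flats until its slot drops over them and push it fully home. Then wind it clockwise, seen from above, until it comes gently against its stop, never forcing it, and let go; leave the other things on the counter where they are.

Things in the scene. Friction and masses are not known exactly. Their poses are not given: they have to be found in the camera images.
- handle: Loose tee handle, about 0.25 kg, standing upright on the counter. Origin: centre of its underside; z up, x along the bar. Below, an aluminium hub 40 x 27 mm (along x, y), 25 mm high; on it a red grip bar 66 mm long (x), 12 mm thick (y), from 25 to 63 mm above the origin. Pinch the bar across y with the fingertips more than 27 mm above the origin. A half turn about z gives the same fit.
- slot (a point): Mouth of the handle's slot, at the centre of its underside (the handle's origin and axes): a blind slot 26 mm long (along x, the bar) by 11.6 mm wide (y), 21 mm deep, with small lead-in edges. It has some 7 degrees of play either way on the spindle's flats.
- press: Blue bench soap press, fixed; its place and yaw vary. Origin: centre of the underside of its base plate (150 x 190 mm along x, y); z up. Columns at y = +-70 mm carry a crosshead (50 mm along x, 190 mm along y), top 160 mm up; the column nuts on it reach 166 mm. Through its middle comes the vertical spindle, which lowers a brass stamp onto a soap bar as it turns clockwise seen from above.
- seat (a point): Seat for the handle's underside: on the spindle's axis, on top of its round collar (32 mm wide), 166 mm above the counter. Fixed to the press, with the press's axes; it does not turn with the spindle. The handle is fully home when its origin is here. Feel for the fit with 5 to 15 N: until it is home the handle must not press on the press with more than 45 N, and at the stop with no more than 80 N (about 0.7 N m).
- spindle_end (a point): Top of the spindle, on its axis, 18 mm above the seat (184 mm above the counter); fixed to the press, it has the press's axes and does not turn. The spindle above the seat is a steel rectangle 22 mm long, 9 mm across its flats. How far it is turned is not measured: it starts 30 to 95 degrees anticlockwise, seen from above, of where it stands at the stop.
- stop_line (a point): A point on the crosshead's top, 50 mm from the spindle's axis along the press's +y: at the stop the long side of the spindle's flats, and so the bar of the handle on it, lies along the line from the seat to here (along the crosshead). The spindle turns stiffly (about 0.1 N m), stays where it is left, and turns neither beyond the stop nor more than 97 degrees anticlockwise of it.
- weight: Bystander: brass scale weight, 48 mm wide, 60 mm high; origin at its underside. It may stand where the handle, or the jar, stood another time.
- jar: Bystander: amber jar, 56 mm wide, 75 mm high; origin at its underside.
- soap_white: Bystander: white soap bar 75 x 50 x 28 mm; origin at its underside.
- soap_orange: Bystander: orange soap bar 75 x 50 x 28 mm; origin at its underside.
- soap_yellow: Bystander: yellow soap bar 75 x 50 x 28 mm; origin at its underside.
- brush: Bystander: brush lying beyond the press; origin at its underside.
Mind the look-alikes: they are no part of the job. Of the things that look like the handle, take the one that is farthest to the robot's left at the start.

How it is judged:
On the way:
1. the handle is fully home on the spindle's flats (horizontal distance between handle and seat below 0.004 m and z of handle in the frame of seat below 0.004 m and angle between handle's own z axis and vertical below 0.07 rad), for 0.2 s.
At the end, for the whole second after the job is handed in: The handle stands upright (within 4 degrees), fully home on the spindle (within 4 mm of the seat in height and sideways), wound to the stop (its bar within 0.24 rad of the press's y axis), released and at rest; the bystanders are where they were (all of step 1 and angle between the x axis of handle and the y axis of press, either way round below 0.24 rad and linear speed of handle below 0.02 m/s); the robot touches nothing.
It fails at once if handle forced against the press with more than 80 N (contact force between handle and press above 80 N).
It fails at once if handle pressed on the spindle with more than 45 N before it is home (contact force between handle and press above 45 N and z of handle in the frame of seat above 0.006 m).
It fails at once if a bystander shifted by more than 20 mm (distance of any of weight, jar, soap_white, soap_orange, soap_yellow, brush from where it was at the start of the episode above 0.02 m).
It also fails if it takes over 64 s, if anything falls off the work surface, if the arm or the gripper's body presses on something with over 40 N, if the wrist force passes 120 N, or if a joint passes its speed limit or range.

## Working session

There is one attempt and no reset: what is moved stays moved. The work goes in short steps, Python scripts to look and compute and a tool call to move; the robot and the scene stay as the last step left them, time stands still between calls to the robot, and variables do not carry over. Pictures are saved under pics/ and viewed, at most 10 in all, crops included, and the job is handed in when it is done.

Besides the shell and the picture viewer there is one more tool, called after "Emit:" as name(argument=value, ...), one argument or row to a line, values as JSON. jog_arm: Moves the arm, as the interface text tells. Its arguments: {"type":"object","properties":{"rows":{"type":"string"},"force":{"type":"number"}},"required":["rows"]}

```bash
ls; mkdir -p pics; python3 - <<'E'
from bench import ctrl, imaging
import cv2
s=ctrl.get_state();print(s)
for n in("scene","top"):
    d=imaging.get_image(n);cv2.imwrite(f"pics/{n}0.png",d["img"]);print({k:v for k,v in d.items() if k!="img"})
E
```

```text
pics
{'time': 0.0, 'joint_positions': array([ 1.3370913 ,  0.32179142, -0.07008121,  1.45171292,  0.0225738 ,
        1.37076414, -0.05686482]), 'qd': array([ 0.0024414 , -0.00156587,  0.00014593, -0.00085656,  0.00119023,
        0.00028997,  0.00074041]), 'joint_torque': array([-8.23513310e-04, -4.91282737e+01, -4.04027542e-01, -3.12526989e+01,
       -6.39628479e-02,  4.37894999e-02,  1.86627576e-04]), 'position': array([ 0.15925095, -0.62961189,  0.22146293]), 'tool_rot': array([-3.11564781e+00, -3.88116026e-01,  4.82378401e-04]), 'ft_force': array([ 0.37604494, -0.61354672, -0.81598731]), 'torque': array([-0.0617655 ,  0.03789785, -0.03119086]), 'grip_force': 0.0, 'grip_width': 1.000966795441473}
{'vertical_fov': 56.87181337249965, 'cx': 321.751075173718, 'cy': 199.14692654033234, 'origin': array([1.17734807, 0.06128565, 0.68290089]), 'orientation': array([-1.75596108, -1.7071694 ,  0.77018676])}
{'vertical_fov': 49.37137784732033, 'cx': 318.6226486599498, 'cy': 196.94645017701757, 'origin': array([0.41755464, 0.06895213, 1.16912599]), 'orientation': array([-2.15459767,  2.13741387, -0.13243233])}
```

View pics/scene0.png

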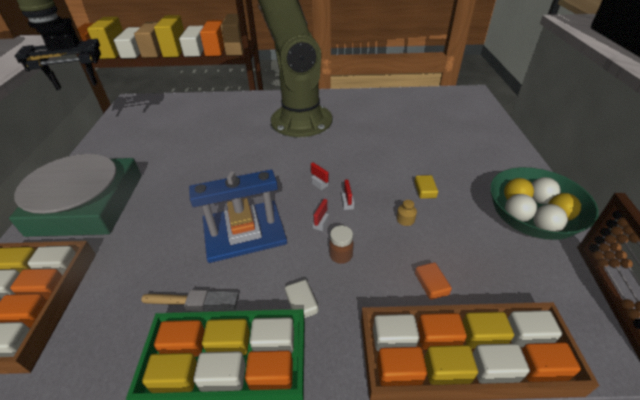

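View pics/top0.png

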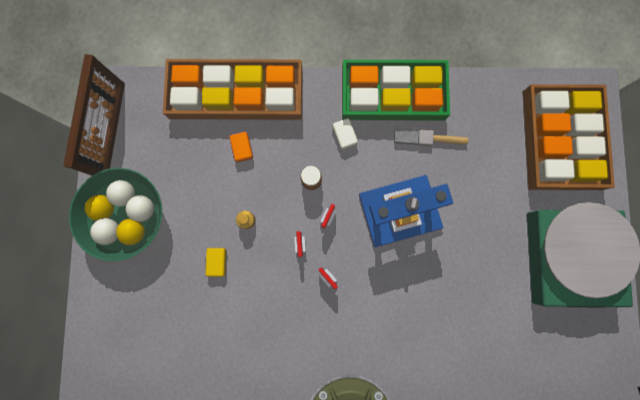

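The scene view shows three red handle look-alikes at about (319,176), (348,195) and (320,214). In the top view they are at (327,278), (300,244) and (328,216). Robot-left (+y) is image-left in the top view, so the one at (300,244), scene (348,195), should be the handle. I'll measure and confirm it in a crop, and do the press too.

```bash
cat > h.py <<'E'
import numpy as np, cv2
from scipy.spatial.transform import Rotation as R
from bench import ctrl, imaging
def get(n): return imaging.get_image(n)
def ray(d,uv):
    f=200/np.tan(np.radians(d["vertical_fov"]/2))
    v=np.array([(uv[0]-d["cx"])/f,(uv[1]-d["cy"])/f,1.])
    return d["origin"],R.from_rotvec(d["orientation"]).apply(v)
def plane(d,uv,z):
    o,v=ray(d,uv); return o+v*(z-o[2])/v[2]
def proj(d,p):
    f=200/np.tan(np.radians(d["vertical_fov"]/2))
    q=R.from_rotvec(d["orientation"]).inv().apply(np.array(p)-d["origin"])
    return q[0]/q[2]*f+d["cx"],q[1]/q[2]*f+d["cy"]
def tri(d1,u1,d2,u2):
    (o1,a),(o2,b)=ray(d1,u1),ray(d2,u2)
    s=np.linalg.lstsq(np.c_[a,-b],o2-o1,rcond=None)[0]
    p,q=o1+a*s[0],o2+b*s[1]; return (p+q)/2,np.linalg.norm(p-q)
def red(img):
    h=cv2.cvtColor(img,cv2.COLOR_BGR2HSV)
    return (((h[...,0]<5)|(h[...,0]>172))&(h[...,1]>170)&(h[...,2]>90)).astype(np.uint8)
def blobs(m,mn=25):
    n,l,s,c=cv2.connectedComponentsWithStats(m)
    return [(c[i],s[i,4],l==i) for i in range(1,n) if s[i,4]>=mn]
E
python3 - <<'E'
from h import *
t=get("top");s=get("scene")
for d,n in((t,"top"),(s,"scene")):
    for c,a,m in blobs(red(d["img"])):
        y,x=np.nonzero(m); r=cv2.minAreaRect(np.c_[x,y].astype(np.float32))
        print(n,c.round(1),a,r,plane(d,c,.055).round(3))
c=lambda i,x,y,w,h,k:cv2.resize(i[y:y+h,x:x+w],None,fx=k,fy=k,interpolation=cv2.INTER_CUBIC)
a=c(t["img"],280,170,180,125,4.4); b=c(s["img"],180,155,180,110,4.4)
cv2.imwrite("pics/ctop.png",a);cv2.imwrite("pics/csc.png",b)
E
```

```text
top [327.8 215.5] 79 ((327.86688232421875, 215.40794372558594), (3.2999274730682373, 24.163982391357422), 25.201122283935547) [0.521 0.059 0.055]
top [299.1 243.8] 84 ((299.0787353515625, 243.495849609375), (23.17844581604004, 3.363765239715576), 86.98721313476562) [0.448 0.132 0.055]
top [327.7 278. ] 89 ((327.5380554199219, 277.9670104980469), (24.937740325927734, 3.57692813873291), 49.08561706542969) [0.363 0.058 0.055]
scene [319.3 171.9] 167 ((319.076904296875, 171.88461303710938), (22.188007354736328, 8.59785270690918), 33.6900634765625) [0.378 0.061 0.055]
scene [348.  190.9] 77 ((348.3271789550781, 191.35401916503906), (23.171377182006836, 3.9970619678497314), 79.99201965332031) [0.46  0.134 0.055]
scene [319.6 210.6] 93 ((319.32305908203125, 210.9507598876953), (5.255862236022949, 24.648181915283203), 25.016895294189453) [0.531 0.059 0.055]
```

View pics/ctop.png

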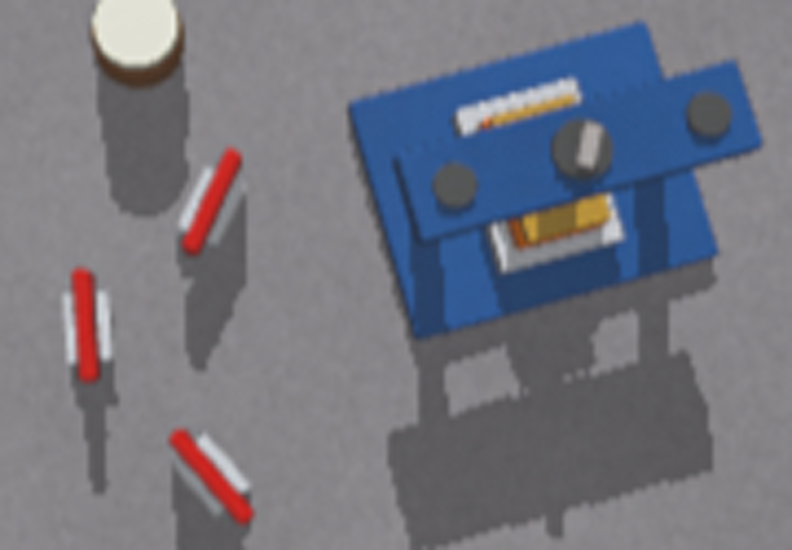

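View pics/csc.png

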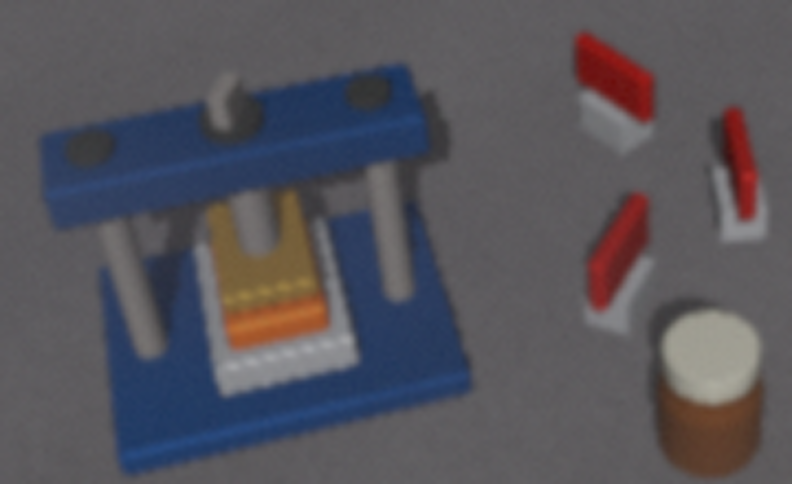

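The top crop confirms it: the leftmost red handle is at crop (86,325), pixel (299.5,244), and stands upright. The press nuts are at about (383,212) and (441,196), the spindle collar at about (412,204). The spindle's flats look about 60° anticlockwise of the crosshead.

```bash
cat >> h.py <<'E'
def comp(img,box,f,mn=20):
    x,y,w,h=box; a=cv2.resize(img[y:y+h,x:x+w],None,fx=4,fy=4,interpolation=cv2.INTER_CUBIC)
    hs=cv2.cvtColor(a,cv2.COLOR_BGR2HSV); m=f(hs[...,0].astype(int),hs[...,1].astype(int),hs[...,2].astype(int)).astype(np.uint8)
    out=[]
    for c,ar,mm in blobs(m,mn*16):
        yy,xx=np.nonzero(mm); r=cv2.minAreaRect(np.c_[xx,yy].astype(np.float32))
        bx=(cv2.boxPoints(r)+.5)/4-.5+[x,y]
        out.append(((c+.5)/4-.5+[x,y],ar/16,bx))
    return out
E
python3 - <<'E'
from h import *
t=get("top");s=get("scene")
nt=lambda h,sa,v:(sa<90)&(v<110)
print("top dark");T=comp(t["img"],(370,185,85,35),nt)
for c,a,b in T:print(c.round(1),a,plane(t,c,.166).round(4))
print("scene dark");S=comp(s["img"],(190,170,86,32),nt)
for c,a,b in S:print(c.round(1),a,plane(s,c,.166).round(4))
sp=lambda h,sa,v:(sa<70)&(v>120)
for d,bx,n in((t,(402,194,22,20),"top"),(s,(222,168,20,20),"scene")):
    for c,a,b in comp(d["img"],bx,sp,8):
        p=[plane(d,q,.184)[:2] for q in b]
        print(n,"spin",c.round(1),a,b.round(1).tolist(),plane(d,c,.184).round(4),[np.degrees(np.arctan2(*(p[i+1]-p[i])[::-1])).round(0) for i in(0,1)],[np.linalg.norm(p[i+1]-p[i]).round(4) for i in (0,1)])
# handle
for d,bx in((t,(285,225,30,40)),(s,(335,170,28,40))):
    for c,a,b in comp(d["img"],bx,lambda h,sa,v:((h<6)|(h>172))&(sa>150)&(v>80)):
        print("bar",c.round(2),a,b.round(1).tolist())
        print(plane(d,c,.060).round(4),[plane(d,q,.063).round(4).tolist() for q in b])
E
```

```text
top dark
[440.6 195.6] 78.3125 [ 0.5589 -0.2017  0.166 ]
[411.  204.1] 101.3125 [ 0.5385 -0.1328  0.166 ]
[382.9 211.8] 77.375 [ 0.5202 -0.0676  0.166 ]
scene dark
[219.7 177. ] 878.75 [ 0.5286 -0.1619  0.166 ]
[256.2 197.3] 301.8125 [ 0.5997 -0.0724  0.166 ]
top spin [413.6 202.2] 42.5 [[410.3, 206.7], [412.5, 196.7], [416.9, 197.6], [414.7, 207.7]] [ 0.5409 -0.1351  0.184 ] [np.float64(-13.0), np.float64(-102.0)] [np.float64(0.0238), np.float64(0.0101)]
bar [299.04 243.65] 97.0 [[296.0, 231.2], [300.4, 230.9], [302.1, 255.9], [297.7, 256.2]]
[0.4482 0.1313 0.06  ] [[0.4796, 0.1393, 0.063], [0.4804, 0.1281, 0.063], [0.4174, 0.123, 0.063], [0.4166, 0.134, 0.063]]
bar [348.   191.14] 93.0625 [[343.7, 179.9], [348.4, 179.1], [352.9, 203.0], [348.1, 203.9]]
[0.4669 0.1333 0.06  ] [[0.4251, 0.1249, 0.063], [0.4219, 0.1377, 0.063], [0.5151, 0.1416, 0.063], [0.5178, 0.1297, 0.063]]
```

```bash
cat >> h.py <<'E'
def Rt(yaw):
    c,s=np.cos(np.radians(yaw)),np.sin(np.radians(yaw)); return R.from_matrix([[c,s,0],[s,-c,0],[0,0,-1]])
def yawof(r): x=r.apply([1,0,0]); return np.degrees(np.arctan2(x[1],x[0]))
def plan(wps,p=None,r=None):
    """wps: (pos, yaw, n). prints rows"""
    st=ctrl.get_state()
    if p is None:p,r=st["position"],R.from_rotvec(st["tool_rot"])
    for P,yaw,n in wps:
        P=np.array(P,float);step=(P-p)/n;dr=(r.inv()*Rt(yaw)).as_rotvec()/n
        for i in range(n):
            v=r.inv().apply(step)*100
            print(*v.round(2),*dr.round(3),end="; ")
            p=p+step; r=r*R.from_rotvec(dr)
        print()
def show():
    s=ctrl.get_state();r=R.from_rotvec(s["tool_rot"])
    print("t",round(s["time"],2),"p",s["position"].round(4),"yaw",yawof(r).round(2),"z",r.apply([0,0,1]).round(3),"F",s["ft_force"].round(1),"M",s["torque"].round(2),"q7",s["joint_positions"][6].round(2),"grip",round(s["grip_width"],3),round(s["grip_force"],1))
E
python3 - <<'E'
from h import *
show()
plan([((.42,-.42,.30),64.2,7),((.47,-.1,.30),124.2,7),((.448,.131,.2),184.5,7)])
E
```

```text
t 0.3 p [ 0.1594 -0.63    0.2222] yaw 14.2 z [-0.     0.001 -1.   ] F [ 0.3 -0.6 -0.1] M [ 0.02 -0.02 -0.03] q7 -0.06 grip 1.0 0.0
4.35 -2.0 -1.11 -0.0 -0.0 -0.125; 4.56 -1.44 -1.11 -0.0 -0.0 -0.125; 4.7 -0.86 -1.11 -0.0 -0.0 -0.125; 4.77 -0.27 -1.11 -0.0 -0.0 -0.125; 4.77 0.33 -1.11 -0.0 -0.0 -0.125; 4.69 0.92 -1.11 -0.0 -0.0 -0.125; 4.54 1.49 -1.11 -0.0 -0.0 -0.125; 
4.43 -1.35 0.0 0.0 0.0 -0.15; 4.58 -0.67 0.0 0.0 0.0 -0.15; 4.63 0.02 0.0 0.0 0.0 -0.15; 4.57 0.71 0.0 0.0 0.0 -0.15; 4.42 1.38 0.0 0.0 0.0 -0.15; 4.16 2.02 0.0 0.0 0.0 -0.15; 3.81 2.62 0.0 0.0 0.0 -0.15; 
2.91 1.59 1.43 -0.0 -0.0 -0.15; 2.63 2.01 1.43 -0.0 -0.0 -0.15; 2.3 2.38 1.43 -0.0 -0.0 -0.15; 1.92 2.7 1.43 -0.0 -0.0 -0.15; 1.49 2.96 1.43 -0.0 -0.0 -0.15; 1.03 3.15 1.43 -0.0 -0.0 -0.15; 0.55 3.27 1.43 -0.0 -0.0 -0.15;
```

Emit:
jog_arm(
  rows="4.35 -2 -1.1 0 0 -0.125 0; 4.55 -1.45 -1.1 0 0 -0.125 0; 4.7 -0.85 -1.1 0 0 -0.125 0; 4.75 -0.25 -1.1 0 0 -0.125 0; 4.75 0.35 -1.1 0 0 -0.125 0",
)

```text
time: 0.92
position: [0.3464, -0.4796, 0.278]
tool_rot: [2.844, 1.333, -0.0]
ft_force: [1.2, -0.4, -0.9]
grip_width: 0.541
grip_force: 0.0
```

Emit:
jog_arm(
  rows="4.7 0.9 -1.1 0 0 -0.125 0; 4.55 1.5 -1.1 0 0 -0.125 0; 4.45 -1.35 0 0 0 -0.15 0; 4.6 -0.65 0 0 0 -0.15 0; 4.65 0 0 0 0 -0.15 0",
)

```text
time: 1.55
position: [0.4412, -0.2809, 0.2995]
tool_rot: [2.213, 2.229, -0.0]
ft_force: [0.8, -0.6, 0.6]
grip_width: 0.498
grip_force: 0.0
```

Emit:
jog_arm(
  rows="4.6 0.7 0 0 0 -0.15 0; 4.4 1.4 0 0 0 -0.15 0; 4.15 2 0 0 0 -0.15 0; 3.8 2.6 0 0 0 -0.15 0; 0 0 0 0 0 0 0",
)

```text
time: 2.17
position: [0.4692, -0.0952, 0.3001]
tool_rot: [1.451, 2.785, 0.0]
ft_force: [-0.5, 0.0, -0.3]
grip_width: 0.501
grip_force: 0.0
```

```bash
python3 - <<'E'
from h import *
show()
plan([((.448,.131,.15),184.5,8),((.448,.131,.09),184.5,2)])
E
```

```text
t 2.17 p [ 0.4692 -0.0952  0.3001] yaw 124.96 z [ 0.001 -0.    -1.   ] F [-0.5  0.  -0.3] M [-0.   -0.16  0.06] q7 0.8 grip 0.501 0.0
2.47 1.4 1.88 0.0 0.0 -0.13; 2.27 1.71 1.88 0.0 0.0 -0.13; 2.03 1.99 1.88 0.0 0.0 -0.13; 1.75 2.24 1.88 0.0 0.0 -0.13; 1.45 2.44 1.88 0.0 0.0 -0.13; 1.12 2.61 1.88 0.0 0.0 -0.13; 0.77 2.73 1.88 0.0 0.0 -0.13; 0.41 2.81 1.88 0.0 0.0 -0.13; 
0.0 0.0 3.0 0.0 -0.0 0.0; 0.0 0.0 3.0 0.0 -0.0 0.0;
```

Emit:
jog_arm(
  rows="2.45 1.4 1.9 0 0 -0.13 0; 2.25 1.7 1.9 0 0 -0.13 0; 2.05 2 1.9 0 0 -0.13 0; 1.75 2.25 1.9 0 0 -0.13 0; 1.45 2.45 1.9 0 0 -0.13 0",
)

```text
time: 2.8
position: [0.4565, 0.0415, 0.204]
tool_rot: [0.496, 3.102, -0.001]
ft_force: [0.3, 0.3, 0.3]
grip_width: 0.501
grip_force: 0.0
```

Emit:
jog_arm(
  rows="1.1 2.6 1.9 0 0 -0.13 0; 0.75 2.75 1.9 0 0 -0.13 0; 0.4 2.8 1.9 0 0 -0.13 0; 0 0 3 0 0 0 0; 0 0 0 0 0 0 0",
)

```text
time: 3.42
position: [0.4481, 0.1255, 0.1158]
tool_rot: [0.11, -3.135, 0.0]
ft_force: [0.3, -0.0, 0.6]
grip_width: 0.499
grip_force: 0.0
```

```bash
python3 - <<'E'
from h import *
show()
plan([((.448,.131,.031),184.5,4)])
t=get("top");s=get("scene")
c=lambda i,x,y,w,h,k:cv2.resize(i[y:y+h,x:x+w],None,fx=k,fy=k,interpolation=cv2.INTER_CUBIC)
cv2.imwrite("pics/g1.png",np.hstack([c(t["img"],260,190,80,90,4.8),c(s["img"],305,140,80,90,4.8)]))
E
```

```text
t 3.42 p [0.4481 0.1255 0.1158] yaw -175.97 z [-0.005 -0.    -1.   ] F [ 0.3 -0.   0.6] M [ 0.05 -0.11 -0.02] q7 1.27 grip 0.499 0.0
-0.02 0.14 2.12 -0.0 -0.001 -0.002; -0.01 0.14 2.12 -0.0 -0.001 -0.002; -0.01 0.14 2.12 -0.0 -0.001 -0.002; -0.01 0.14 2.12 -0.0 -0.001 -0.002;
```

View pics/g1.png

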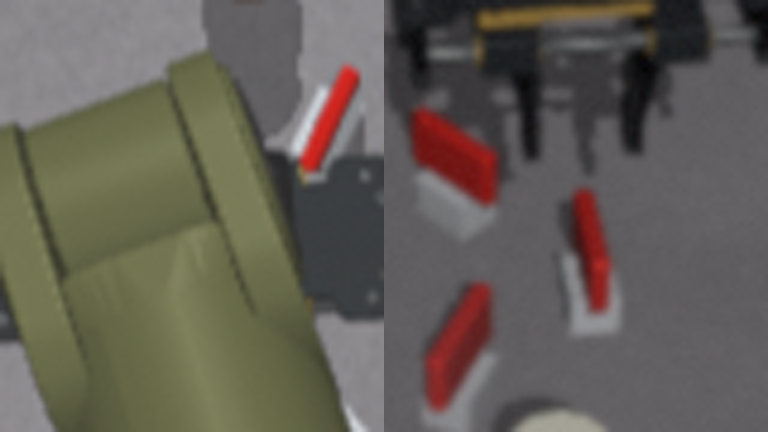

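The scene crop shows the open fingers straddling the handle's line (bar at crop (592,250)). The top view is blocked by the arm. Now I'll descend and pinch.

Emit:
jog_arm(
  rows="0 0.3 2 0 0 0 0; 0 0.25 2 0 0 0 0; 0 0 2 0 0 0 0; 0 0 1.5 0 0 0 0; 0 0 0.9 0 0 0 0",
)

```text
time: 4.15
position: [0.4499, 0.1315, 0.0335]
tool_rot: [-0.11, 3.139, -0.0]
ft_force: [0.2, -0.5, 0.5]
grip_width: 0.504
grip_force: 0.0
```

Emit:
jog_arm(
  rows="0 0 0 0 0 0 1; 0 0 0 0 0 0 1; 0 0 0 0 0 0 1; 0 0 0 0 0 0 1",
  force=25,
)

```text
time: 4.65
position: [0.4496, 0.1321, 0.0339]
tool_rot: [-0.112, 3.139, -0.0]
ft_force: [0.8, -2.3, -1.7]
grip_width: 0.134
grip_force: 25.0
```

```bash
python3 - <<'E'
from h import *
show()
E
```

```text
t 4.65 p [0.4496 0.1321 0.0339] yaw -175.91 z [ 0.001  0.    -1.   ] F [ 0.8 -2.3 -1.7] M [-0.31 -0.32  0.09] q7 1.13 grip 0.134 25.0
```

Emit:
jog_arm(
  rows="0 0 -2 0 0 0 1; 0 0 -5 0 0 0 1; 0 0 -6 0 0 0 1; 0 0 -6 0 0 0 1; 0 0 -4 0 0 0 1",
)

```text
time: 5.28
position: [0.4496, 0.1323, 0.2663]
tool_rot: [-0.112, 3.137, -0.002]
ft_force: [1.0, -1.1, -2.3]
grip_width: 0.133
grip_force: 25.0
```

```bash
python3 - <<'E'
from h import *
show()
plan([((.5396,-.1347,.254),167,8)])
s=get("scene")
cv2.imwrite("pics/lift.png",s["img"])
for c,a,m in blobs(red(s["img"])): print(c.round(1),a)
E
```

```text
t 5.28 p [0.4496 0.1323 0.2663] yaw -175.91 z [ 0.003 -0.001 -1.   ] F [ 1.  -1.1 -2.3] M [ 0.13 -0.14 -0.03] q7 1.38 grip 0.133 25.0
-0.88 -3.41 0.16 -0.0 0.0 0.037; -1.01 -3.37 0.16 -0.0 0.0 0.037; -1.13 -3.33 0.16 -0.0 0.0 0.037; -1.26 -3.29 0.16 -0.0 0.0 0.037; -1.38 -3.24 0.16 -0.0 0.0 0.037; -1.5 -3.19 0.16 -0.0 0.0 0.037; -1.62 -3.13 0.16 -0.0 0.0 0.037; -1.73 -3.07 0.15 -0.0 0.0 0.037; 
[351.7 114.3] 118
[319.3 172. ] 167
[319.4 210.9] 92
```

The lift worked: the force reads −2.3 N, the handle's weight, and its red blob has risen in the scene view. Moving over the spindle.

Emit:
jog_arm(
  rows="-0.9 -3.4 0 0 0 0.037 1; -1 -3.4 0 0 0 0.037 1; -1.15 -3.35 0 0 0 0.037 1; -1.25 -3.3 0 0 0 0.037 1; -1.4 -3.25 0 0 0 0.037 1",
)

```text
time: 5.95
position: [0.5064, -0.0381, 0.263]
tool_rot: [-0.184, -3.135, -0.001]
ft_force: [0.5, 0.7, -1.8]
grip_width: 0.135
grip_force: 25.0
```

Emit:
jog_arm(
  rows="-1.5 -3.2 0 0 0 0.037 1; -1.6 -3.1 0 0 0 0.037 1; -1.7 -3.05 0 0 0 0.037 1; 0 0 1.5 0 0 0 1; 0 0 1.5 0 0 0 1",
)

```text
time: 6.58
position: [0.5393, -0.135, 0.2323]
tool_rot: [-0.352, -3.121, -0.002]
ft_force: [0.1, 0.2, -2.3]
grip_width: 0.136
grip_force: 25.0
```

```bash
python3 - <<'E'
from h import *
show()
t=get("top");s=get("scene")
c=lambda i,x,y,w,h,k:cv2.resize(i[y:y+h,x:x+w],None,fx=k,fy=k,interpolation=cv2.INTER_CUBIC)
cv2.imwrite("pics/a1.png",np.hstack([c(t["img"],370,160,80,100,5),c(s["img"],190,120,80,100,5)]))
for p in((.5396,-.1347,.184),(.5396,-.1347,.166),(.5202,-.0676,.166),(.5589,-.2017,.166)): print(np.round(proj(s,p),1))
E
```

```text
t 6.58 p [ 0.5393 -0.135   0.2323] yaw 167.11 z [-0.001  0.001 -1.   ] F [ 0.1  0.2 -2.3] M [ 0.13 -0.12 -0.  ] q7 1.46 grip 0.136 25.0
[229.6 173.5]
[231.1 179.8]
[262.2 173.6]
[198.9 186.3]
```

View pics/a1.png

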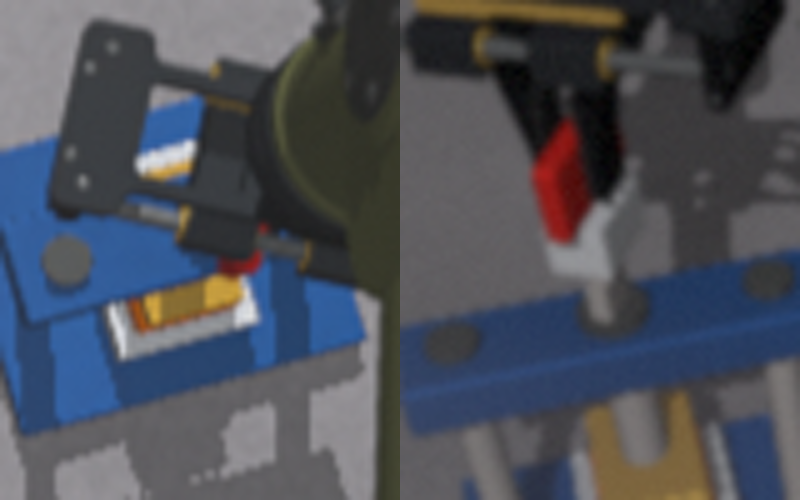

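The scene crop shows the handle just above the spindle, fingers on the bar, nuts at crop (452,342) and (768,280). I'll check the offset between handle and spindle within this one camera.

```bash
python3 - <<'E'
from h import *
s=get("scene"); i0=cv2.imread("pics/scene0.png")
nut=lambda h,sa,v:(sa<95)&(v<115)
N=[]
for bx in((190,181,21,15),(254,169,20,14)):
    for c,a,b in comp(i0,bx,nut,20): print("nut",c.round(2),a,b.round(1).tolist(),plane(s,c,.166).round(4)); N.append(plane(s,c,.166))
if len(N)==2: print("mid",(N[0]+N[1])/2,np.linalg.norm(N[0]-N[1]),(N[0]-N[1])[:2])
st=ctrl.get_state();P=st["position"];yaw=np.radians(167.1)
k=12;x0,y0,w,h=208,140,56,48
a=cv2.resize(s["img"][y0:y0+h,x0:x0+w],None,fx=k,fy=k,interpolation=cv2.INTER_CUBIC)
ux=np.array([np.cos(yaw),np.sin(yaw),0]);uy=np.array([-ux[1],ux[0],0])
for z in(0,.025):
  for sx,sy in((1,1),(1,-1),(-1,-1),(-1,1)):
    p=P+[0,0,-.0339+z]+ux*sx*.02+uy*sy*.0135
    u=np.array(proj(s,p)); q=tuple(int(v) for v in (u-[x0,y0]+.5)*k); cv2.drawMarker(a,q,(0,255,0) if z==0 else (255,255,0),cv2.MARKER_CROSS,12,1)
    print(z,sx,sy,q)
cv2.imwrite("pics/a2.png",a)
E
```

```text
nut [198.79 185.7 ] 146.375 [[189.6, 192.9], [189.6, 180.6], [210.4, 180.6], [210.4, 192.9]] [ 0.557  -0.2023  0.166 ]
nut [262.59 173.05] 114.0625 [[253.6, 168.6], [273.4, 168.6], [273.4, 179.6], [253.6, 179.6]] [ 0.5182 -0.067   0.166 ]
mid [ 0.53756258 -0.13465864  0.166     ] 0.14075246599743 [ 0.03877545 -0.13530603]
0 1 1 (228, 267)
0 1 -1 (367, 283)
0 -1 -1 (284, 417)
0 -1 1 (140, 400)
0.025 1 1 (202, 155)
0.025 1 -1 (343, 171)
0.025 -1 -1 (257, 304)
0.025 -1 1 (111, 287)
```

View pics/a2.png

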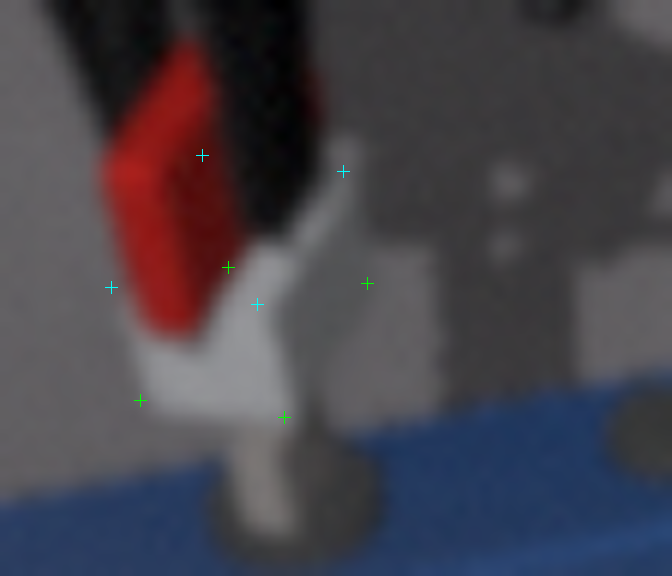

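The handle's hub corners sit (+1.0,+0.8) px from prediction, and the collar and nuts are off by about the same. So handle and seat are aligned to about 1 mm. I'll lower it gently and feel for contact.

Emit:
jog_arm(
  rows="0 0 1 0 0 0 1; 0 0 0.3 0 0 0 1; 0 0 0.2 0 0 0 1; 0 0 0.15 0 0 0 1; 0 0 0 0 0 0 1",
)

```text
time: 7.35
position: [0.5394, -0.135, 0.2171]
tool_rot: [0.352, 3.122, -0.0]
ft_force: [0.5, 0.5, -2.4]
grip_width: 0.138
grip_force: 25.0
```

Emit:
jog_arm(
  rows="0 0 0.15 0 0 0 1; 0 0 0.1 0 0 0 1; 0 0 0 0 0 0 1",
)

```text
time: 7.72
position: [0.5393, -0.135, 0.2144]
tool_rot: [-0.352, -3.122, -0.0]
ft_force: [-0.3, 0.7, -2.1]
grip_width: 0.135
grip_force: 25.0
```

```bash
python3 -c "
from h import *;show()"
```

```text
t 7.72 p [ 0.5393 -0.135   0.2144] yaw 167.12 z [-0.  0. -1.] F [-0.3  0.7 -2.1] M [ 0.2  -0.19 -0.  ] q7 1.46 grip 0.135 25.0
```

Emit:
jog_arm(
  rows="0 0 0.15 0 0 0 1; 0 0 0.15 0 0 0 1; 0 0 0 0 0 0 1",
)

```text
time: 8.1
position: [0.5393, -0.135, 0.2113]
tool_rot: [-0.352, -3.122, -0.0]
ft_force: [0.5, 1.1, -2.0]
grip_width: 0.138
grip_force: 25.0
```

Emit:
jog_arm(
  rows="0 0 0.15 0 0 0 1; 0 0 0.15 0 0 0 1; 0 0 0 0 0 0 1",
)

```text
time: 8.48
position: [0.5393, -0.135, 0.2083]
tool_rot: [-0.352, -3.122, -0.0]
ft_force: [-0.1, 0.1, -2.5]
grip_width: 0.134
grip_force: 25.0
```

Emit:
jog_arm(
  rows="0 0 0.2 0 0 0 1; 0 0 0.2 0 0 0 1; 0 0 0.15 0 0 0 1; 0 0 0 0 0 0 1",
)

```text
time: 8.98
position: [0.5393, -0.135, 0.2028]
tool_rot: [-0.352, -3.122, -0.0]
ft_force: [0.8, 0.2, -2.6]
grip_width: 0.134
grip_force: 25.0
```

Emit:
jog_arm(
  rows="0 0 0.15 0 0 0 1; 0 0 0.1 0 0 0 1; 0 0 0 0 0 0 1",
)

```text
time: 9.35
position: [0.5394, -0.135, 0.2005]
tool_rot: [0.352, 3.122, 0.0]
ft_force: [1.2, 1.6, -2.1]
grip_width: 0.135
grip_force: 25.0
```

```bash
python3 -c "
from h import *;show()"
```

```text
t 9.35 p [ 0.5394 -0.135   0.2005] yaw 167.13 z [ 0.  0. -1.] F [ 1.2  1.6 -2.1] M [ 0.35 -0.35  0.01] q7 1.45 grip 0.135 25.0
```

Emit:
jog_arm(
  rows="0 0 0.1 0 0 0 1; 0 0 0.05 0 0 0 1; 0 0 0 0 0 0 1",
)

```text
time: 9.72
position: [0.5394, -0.135, 0.1997]
tool_rot: [0.352, 3.121, -0.001]
ft_force: [-1.6, 2.7, 4.4]
grip_width: 0.133
grip_force: 25.0
```

Emit:
jog_arm(
  rows="0 0 0.1 0 0 0 1; 0 0 0 0 0 0 1",
)

```text
time: 9.98
position: [0.5395, -0.135, 0.1997]
tool_rot: [0.352, 3.121, -0.001]
ft_force: [-4.2, 2.2, 9.6]
grip_width: 0.136
grip_force: 25.0
```

```bash
python3 -c "
from h import *;show()"
```

```text
t 9.97 p [ 0.5395 -0.135   0.1997] yaw 167.12 z [ 0.001 -0.001 -1.   ] F [-4.2  2.2  9.6] M [0.71 0.79 0.06] q7 1.45 grip 0.136 25.0
```

It is home: TCP z is 0.1997 and it seats with about 10 N. I'll ease the push, then wind clockwise (positive tool z), watching the moment.

Emit:
jog_arm(
  rows="0 0 -0.1 0 0 0 1; 0 0 0 0 0 0.08 1; 0 0 0 0 0 0.08 1; 0 0 0 0 0 0.08 1; 0 0 0 0 0 0 1",
)

```text
time: 10.6
position: [0.54, -0.1341, 0.1997]
tool_rot: [0.721, 3.057, 0.002]
ft_force: [-1.4, 3.4, 6.4]
grip_width: 0.14
grip_force: 25.0
```

```bash
python3 -c "
from h import *;show()"
```

```text
t 10.6 p [ 0.54   -0.1341  0.1997] yaw 153.45 z [ 0.001  0.001 -1.   ] F [-1.4  3.4  6.4] M [ 0.9  -0.02 -0.03] q7 1.22 grip 0.14 25.0
```

Emit:
jog_arm(
  rows="0 0 0 0 0 0.08 1; 0 0 0 0 0 0.08 1; 0 0 0 0 0 0.08 1; 0 0 0 0 0 0.08 1; 0 0 0 0 0 0 1",
)

```text
time: 11.22
position: [0.5401, -0.134, 0.1998]
tool_rot: [1.198, 2.903, 0.002]
ft_force: [-0.5, 4.3, 5.7]
grip_width: 0.134
grip_force: 25.0
```

```bash
python3 -c "
from h import *;show()"
```

```text
t 11.22 p [ 0.5401 -0.134   0.1998] yaw 135.13 z [ 0.002  0.001 -1.   ] F [-0.5  4.3  5.7] M [ 0.93  0.03 -0.01] q7 0.9 grip 0.134 25.0
```

Emit:
jog_arm(
  rows="0 0 0 0 0 0.08 1; 0 0 0 0 0 0.08 1; 0 0 0 0 0 0.08 1",
)

```text
time: 11.6
position: [0.5401, -0.134, 0.1997]
tool_rot: [1.54, 2.737, 0.002]
ft_force: [-0.6, 3.8, 5.0]
grip_width: 0.13
grip_force: 25.0
```

```bash
python3 - <<'E'
from h import *
show();s=get("scene")
c=lambda i,x,y,w,h,k:cv2.resize(i[y:y+h,x:x+w],None,fx=k,fy=k,interpolation=cv2.INTER_CUBIC)
cv2.imwrite("pics/w1.png",c(s["img"],190,125,80,80,7))
E
```

```text
t 11.6 p [ 0.5401 -0.134   0.1997] yaw 121.27 z [ 0.002  0.001 -1.   ] F [-0.6  3.8  5. ] M [0.98 0.06 0.14] q7 0.66 grip 0.13 25.0
```

View pics/w1.png

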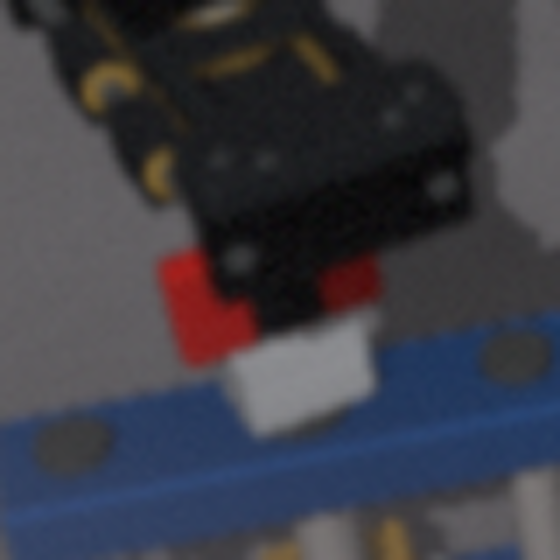

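The crop shows the hub sitting on the collar at (305,385), with the bar turning towards the crosshead. Smaller steps from here until the moment rises.

Emit:
jog_arm(
  rows="0 0 0 0 0 0.06 1; 0 0 0 0 0 0.06 1; 0 0 0 0 0 0.03 1",
)

```text
time: 12.02
position: [0.5401, -0.134, 0.1998]
tool_rot: [1.739, 2.615, 0.003]
ft_force: [-0.8, 3.7, 5.2]
grip_width: 0.139
grip_force: 25.0
```

```bash
python3 -c "
from h import *;show()"
```

```text
t 12.03 p [ 0.5401 -0.134   0.1998] yaw 112.76 z [ 0.002  0.001 -1.   ] F [-0.8  3.7  5.2] M [0.89 0.   0.06] q7 0.52 grip 0.139 25.0
```

Emit:
jog_arm(
  rows="0 0 0 0 0 0.03 1; 0 0 0 0 0 0.03 1",
)

```text
time: 12.28
position: [0.5401, -0.134, 0.1997]
tool_rot: [1.816, 2.562, 0.003]
ft_force: [-1.0, 5.0, 5.5]
grip_width: 0.135
grip_force: 25.0
```

```bash
python3 -c "
from h import *;show()"
```

```text
t 12.28 p [ 0.5401 -0.134   0.1997] yaw 109.33 z [ 0.002  0.001 -1.   ] F [-1.   5.   5.5] M [ 0.93 -0.01  0.09] q7 0.46 grip 0.135 25.0
```

Emit:
jog_arm(
  rows="0 0 0 0 0 0.03 1; 0 0 0 0 0 0.03 1",
)

```text
time: 12.52
position: [0.5401, -0.134, 0.1997]
tool_rot: [1.892, 2.507, 0.003]
ft_force: [-0.9, 3.8, 4.7]
grip_width: 0.138
grip_force: 25.0
```

```bash
python3 -c "
from h import *;show()"
```

```text
t 12.53 p [ 0.5401 -0.134   0.1997] yaw 105.9 z [ 0.002  0.001 -1.   ] F [-0.9  3.8  4.7] M [ 0.93 -0.03  0.08] q7 0.4 grip 0.138 25.0
```

Emit:
jog_arm(
  rows="0 0 0 0 0 0.03 1; 0 0 0 0 0 0.02 1",
)

```text
time: 12.78
position: [0.5401, -0.134, 0.1997]
tool_rot: [1.954, 2.459, 0.003]
ft_force: [-0.9, 3.4, 4.8]
grip_width: 0.136
grip_force: 25.0
```

```bash
python3 -c "
from h import *;show()"
```

```text
t 12.78 p [ 0.5401 -0.134   0.1997] yaw 103.05 z [ 0.002  0.001 -1.   ] F [-0.9  3.4  4.8] M [0.9  0.01 0.04] q7 0.35 grip 0.136 25.0
```

Emit:
jog_arm(
  rows="0 0 0 0 0 0.03 1; 0 0 0 0 0 0.02 1",
)

```text
time: 13.02
position: [0.5401, -0.134, 0.1997]
tool_rot: [2.015, 2.409, 0.003]
ft_force: [0.3, 4.0, 4.2]
grip_width: 0.133
grip_force: 25.0
```

```bash
python3 -c "
from h import *;show()"
```

```text
t 13.03 p [ 0.5401 -0.134   0.1997] yaw 100.19 z [ 0.002  0.001 -1.   ] F [0.3 4.  4.2] M [ 0.91 -0.05  0.07] q7 0.3 grip 0.133 25.0
```

Emit:
jog_arm(
  rows="0 0 0 0 0 0.02 1; 0 0 0 0 0 0.02 1",
)

```text
time: 13.28
position: [0.5401, -0.134, 0.1997]
tool_rot: [2.063, 2.369, 0.003]
ft_force: [-0.1, 4.1, 5.1]
grip_width: 0.134
grip_force: 25.0
```

```bash
python3 -c "
from h import *;show()"
```

```text
t 13.28 p [ 0.5401 -0.134   0.1997] yaw 97.9 z [ 0.002  0.001 -1.   ] F [-0.1  4.1  5.1] M [0.92 0.04 0.08] q7 0.26 grip 0.134 25.0
```

Emit:
jog_arm(
  rows="0 0 0 0 0 0.02 1; 0 0 0 0 0 0 1",
)

```text
time: 13.52
position: [0.5402, -0.134, 0.1997]
tool_rot: [2.085, 2.349, 0.003]
ft_force: [-0.2, 4.0, 3.9]
grip_width: 0.133
grip_force: 25.0
```

```bash
python3 - <<'E'
from h import *
show();s=get("scene")
for k in range(5): m=ctrl.get_state()["torque"];print(m.round(3))
c=lambda i,x,y,w,h,k:cv2.resize(i[y:y+h,x:x+w],None,fx=k,fy=k,interpolation=cv2.INTER_CUBIC)
cv2.imwrite("pics/w2.png",c(s["img"],190,125,80,80,7))
E
```

```text
t 13.53 p [ 0.5402 -0.134   0.1997] yaw 96.8 z [ 0.002  0.001 -1.   ] F [-0.2  4.   3.9] M [ 0.97 -0.02  0.2 ] q7 0.24 grip 0.133 25.0
[ 0.953 -0.015  0.214]
[ 0.953 -0.015  0.214]
[ 0.953 -0.015  0.214]
[ 0.953 -0.015  0.214]
[ 0.953 -0.015  0.214]
```

View pics/w2.png

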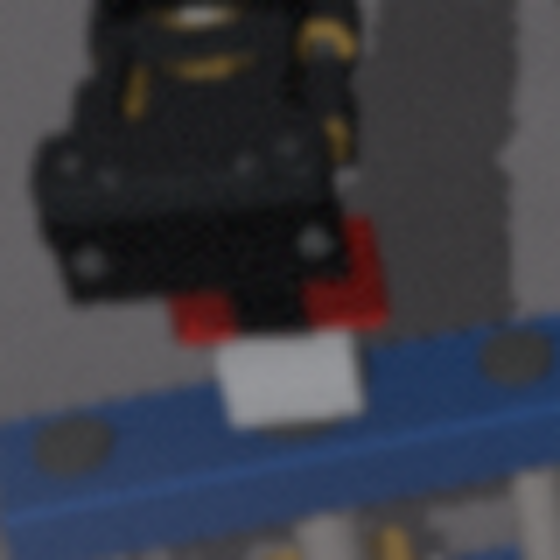

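The moment has stepped up to about 0.2 N m at 97°, which is the stop (press y at 106° plus the slot's play). The crop shows the bar lying nearly along the crosshead. I'll ease back slightly within the play, release, and lift straight up.

Emit:
jog_arm(
  rows="0 0 0 0 0 -0.03 1; 0 0 0 0 0 -0.03 1; 0 0 0 0 0 0 0.6; 0 0 0 0 0 0 0.2; 0 0 0 0 0 0 0",
)

```text
time: 14.2
position: [0.539, -0.1357, 0.1986]
tool_rot: [-2.018, -2.407, 0.001]
ft_force: [0.2, 0.2, 0.0]
grip_width: 0.345
grip_force: 0.0
```

Emit:
jog_arm(
  rows="0 0 0 0 0 0 0; 0 0 -0.5 0 0 0 0; 0 0 -2 0 0 0 0; 0 0 -4 0 0 0 0; 0 0 -4 0 0 0 0",
)

```text
time: 14.82
position: [0.5392, -0.135, 0.3054]
tool_rot: [2.017, 2.408, -0.0]
ft_force: [1.3, -0.1, 0.7]
grip_width: 0.496
grip_force: 0.0
```

```bash
python3 - <<'E'
from h import *
show()
plan([((.42,.12,.31),97,6)])
E
```

```text
t 14.82 p [ 0.5392 -0.135   0.3054] yaw 100.09 z [-0. -0. -1.] F [ 1.3 -0.1  0.7] M [ 0.02 -0.2  -0.  ] q7 0.32 grip 0.496 0.0
4.53 -1.21 -0.08 -0.0 0.0 0.009; 4.52 -1.25 -0.08 -0.0 0.0 0.009; 4.51 -1.29 -0.08 -0.0 0.0 0.009; 4.5 -1.33 -0.08 -0.0 0.0 0.009; 4.49 -1.37 -0.08 -0.0 0.0 0.009; 4.47 -1.41 -0.08 -0.0 0.0 0.009;
```

Emit:
jog_arm(
  rows="4.5 -1.3 0 0 0 0 0; 4.5 -1.3 0 0 0 0 0; 4.5 -1.3 0 0 0 0 0; 4.5 -1.3 0 0 0 0 0; 4.5 -1.3 0 0 0 0 0",
)

```text
time: 15.45
position: [0.4352, 0.0766, 0.3045]
tool_rot: [2.017, 2.407, 0.0]
ft_force: [0.9, 0.4, -0.1]
grip_width: 0.501
grip_force: 0.0
```

```bash
python3 - <<'E'
from h import *
show();t=get("top");s=get("scene")
c=lambda i,x,y,w,h,k:cv2.resize(i[y:y+h,x:x+w],None,fx=k,fy=k,interpolation=cv2.INTER_CUBIC)
cv2.imwrite("pics/f1.png",np.hstack([c(t["img"],372,170,80,80,5),c(s["img"],190,125,80,80,5)]))
for c_,a,b in comp(t["img"],(385,180,60,45),lambda h,sa,v:((h<6)|(h>172))&(sa>150)&(v>80)):
    p=[plane(t,q,.229)[:2] for q in b]
    print(c_.round(1),a,plane(t,c_,.225).round(4),[(np.degrees(np.arctan2(*(p[i+1]-p[i])[::-1]))%180).round(1) for i in(0,1)],[np.linalg.norm(p[i+1]-p[i]).round(4) for i in (0,1)])
E
```

```text
t 15.45 p [0.4352 0.0766 0.3045] yaw 100.1 z [ 0.001 -0.001 -1.   ] F [ 0.9  0.4 -0.1] M [ 0.06 -0.11  0.01] q7 0.06 grip 0.501 0.0
[416.6 200.6] 149.25 [ 0.5392 -0.1333  0.225 ] [np.float64(100.3), np.float64(8.3)] [np.float64(0.0682), np.float64(0.0118)]
```

View pics/f1.png

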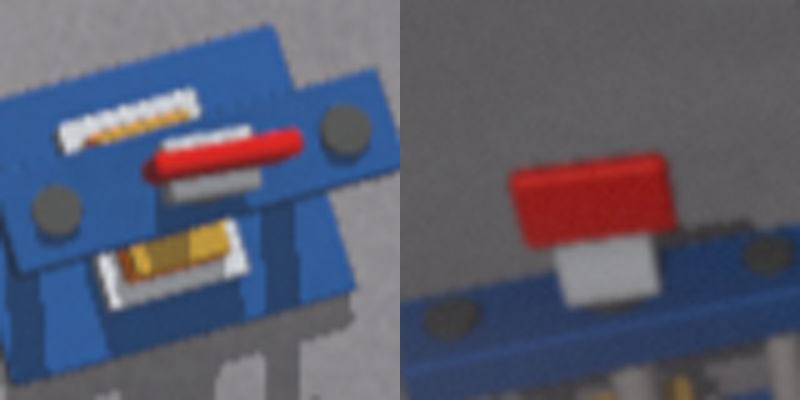

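The final picture shows the handle upright on the collar. Its bar is at 100°, about 6° (0.1 rad) off the press's y axis at 106°, and its centre is at (0.539,−0.133). The arm is clear, so I'm handing in.

```bash
python3 -c "
from bench import ticket;print(ticket.close_job())"
```

```text
the job is handed in; nothing more can be done
None
```

I fitted the leftmost red handle fully home on the spindle, wound it clockwise to its stop at about 0.2 N m, and released it; the bar sits about 0.1 rad off the press's y axis (limit 0.24), and the job was handed in at about 15.5 s, with no verdict shown.

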